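# Set the stock tags to match the hardware bins

### The arm

A 7-joint arm with a two-finger parallel gripper is mounted at the origin on the work surface. World frame = base frame: x ahead of the robot, y to its left, z up, the work surface at z = 0. Lengths are in m, angles in rad, forces in N, time in s.
With the tool pointing down it reaches from about 0.35 to 0.9 m from the base axis. Payload 19.9 kg.
Tool frame: the origin (TCP) lies midway between the tips of the shut fingers; the grasp point (between the pads) lies 19 mm behind it; z points along the fingers, y is the direction in which the jaws open and shut (so a half turn about z gives the same grasp; the last joint's range is limited). The gripper opens to 94 mm and grips with 3 to 60 N. Pads are 16 mm wide; open, the fingers measure 119 mm over their backs; the gripper's body (75 mm by 177 mm) begins 78 mm behind the grasp point.
Start: joints at [-1.234, 0.417, -0.01, 1.614, 0.005, 1.111, -0.053], TCP at [0.231, 0.581, 0.205] pointing down, gripper open.
Joint ranges: [-2.81, 2.81], [-0.39, 2.02], [-1.27, 1.25], [0.06, 2.57], [-1.19, 4.33], [0.19, 2], [-2.82, 2.82]. Speed limits (rad/s): [1.89, 1.89, 2.39, 2.39, 3.01, 3.01, 3.01].

### API

Orientations are given as a unit quaternion [x, y, z, w].
In Python, from station import manip, vision gives the robot as it stands. The module is installed in compiled form; this text tells all that it offers.
- The arm moves only by the tool step_arm, never from a script. Its argument "moves" is a list of rows, each an object with "dp": the shift along the tool's x, y, z in units of 30 mm (1.0 is 30 mm), a list of three; "twist": the turn about the tool's z in units of 6 degrees (1.0 is 6 degrees). A call has 1 to 20 rows; each row shifts and turns the commanded pose from where the row before left it, along the tool's axes as they then stand; what a row does not reach is not made up. A row lasts 1/8 s, in which the tool goes at most 62.5 mm and 10.7 degrees, less where a joint would pass 70% of its speed; a pose out of reach is approached as far as the arm can. A call is refused whole if a number of a shift passes 1 or a number of a turn 1, either way. A call with a gripper value outside its range is refused whole. "grip" is the finger opening in mm, from 0 to 94, set as the call begins (left out, the last holds). The fingers move at their own pace and stop on an object; the grip force is fixed at half the most. Time passes only in rows, so rows that do not move let the fingers close. It gives the time, the measured TCP pose, the force and the opening at its end, in the units of the state.
- manip.sense(): the state, without advancing time (a new reading comes with each control period).
- vision.grab_frame(name): name is "scene" or "top"; returns a dict with "frame" (420x560x3 uint8, red, green, blue), "K" (3x3 intrinsics, pixels), "k1" (the pictures are not rectified: a ray, as slopes to the right and down, at radius r is drawn at 1 + k1 r^2 times it, then the intrinsics apply), "world_to_cam" (4x4, takes a point from world to camera coordinates). Camera axes: x right, y up, looking along -z (the intrinsics and any distortion apply to the point x, -y, -z); pixel columns grow to the right and rows downward; lengths in m; the calibration is good to about 2 mm. A picture is of the moment at which its call begins. There is no depth.
- manip.hand_in(): hands the job in, once; it reports no verdict.
The state is a dict: "t": time; "joint_pos": joint angles; "qd": joint speeds; "effort": joint torques, N m; "eef_pos": TCP position; "ee_rot": TCP orientation; "force": force on the tool from outside, world axes, zero at the start; "torque": the same for the moment, N m; "grip_width": finger opening in m.
Only numpy, scipy, OpenCV 4.12 (cv2) and the standard library are available. Lean on these libraries where they do the work, as an engineer would, in place of code of your own. Each camera call takes 0.05 s, during which the arm holds its last target.

### The job

Look into the four hardware bins on the leatherworker's stock board, and set the flip tag behind each one: green face up for a full bin, red face up for an empty bin. Push each wrongly set tag over with a fingertip, gently and without gripping it hard, until it rests on its other side; leave the bins and the tools around where they are.

Things in the scene. Friction and masses are not known exactly. Their poses are not given: they have to be found in the camera images.
- board: Plywood stock board lying on the bench, 280 (x) x 580 (y) x 8 mm thick, turned by a few degrees; origin under its centre, x away from the robot, y to its left. Four tag stands in a row along y, 135 mm apart; on the robot's side of each one stands a bin, bin centre about 125 mm from the hinge. A bin's tag is the one straight behind it.
- tag_a (a joint): Flip tag a (rad): 0 = leaning left (+y) on its stop, red face up; 1.222 = leaning right (-y) on its stop, green face up; upright is 0.61. At rest the leaf rises 55 degrees above level. Free hinge, no spring: past upright it falls to the other stop. Leaf 60 mm wide (x), 54 mm from hinge to tip, 3 mm thick, 35 g, red on one face, green on the other, with an 8 mm round white bar as free edge, 50 mm from the hinge.
- hinge_a (a point): Middle of the hinge axis of tag a, 33 mm above the bench, fixed; x along the hinge (away from the robot), y left, z up, turned as the board.
- stand_a: Fixed dark steel stand that carries tag a, 82 (x) x 40 (y) mm; origin under its centre, on the board's top, 25 mm below the hinge axis. Its two cheeks at x = +-36 mm rise 5 mm above the axis; between them only the leaf is near the axis.
- tag_b (a joint): Flip tag b (rad): 0 = leaning left (+y) on its stop, red face up; 1.222 = leaning right (-y) on its stop, green face up; upright is 0.61. At rest the leaf rises 55 degrees above level. Free hinge, no spring: past upright it falls to the other stop. Leaf 60 mm wide (x), 54 mm from hinge to tip, 3 mm thick, 35 g, red on one face, green on the other, with an 8 mm round white bar as free edge, 50 mm from the hinge.
- hinge_b (a point): Middle of the hinge axis of tag b, 33 mm above the bench, fixed; x along the hinge (away from the robot), y left, z up, turned as the board.
- stand_b: Fixed dark steel stand that carries tag b, 82 (x) x 40 (y) mm; origin under its centre, on the board's top, 25 mm below the hinge axis. Its two cheeks at x = +-36 mm rise 5 mm above the axis; between them only the leaf is near the axis.
- tag_c (a joint): Flip tag c (rad): 0 = leaning left (+y) on its stop, red face up; 1.222 = leaning right (-y) on its stop, green face up; upright is 0.61. At rest the leaf rises 55 degrees above level. Free hinge, no spring: past upright it falls to the other stop. Leaf 60 mm wide (x), 54 mm from hinge to tip, 3 mm thick, 35 g, red on one face, green on the other, with an 8 mm round white bar as free edge, 50 mm from the hinge.
- hinge_c (a point): Middle of the hinge axis of tag c, 33 mm above the bench, fixed; x along the hinge (away from the robot), y left, z up, turned as the board.
- stand_c: Fixed dark steel stand that carries tag c, 82 (x) x 40 (y) mm; origin under its centre, on the board's top, 25 mm below the hinge axis. Its two cheeks at x = +-36 mm rise 5 mm above the axis; between them only the leaf is near the axis.
- tag_d (a joint): Flip tag d (rad): 0 = leaning left (+y) on its stop, red face up; 1.222 = leaning right (-y) on its stop, green face up; upright is 0.61. At rest the leaf rises 55 degrees above level. Free hinge, no spring: past upright it falls to the other stop. Leaf 60 mm wide (x), 54 mm from hinge to tip, 3 mm thick, 35 g, red on one face, green on the other, with an 8 mm round white bar as free edge, 50 mm from the hinge.
- hinge_d (a point): Middle of the hinge axis of tag d, 33 mm above the bench, fixed; x along the hinge (away from the robot), y left, z up, turned as the board.
- stand_d: Fixed dark steel stand that carries tag d, 82 (x) x 40 (y) mm; origin under its centre, on the board's top, 25 mm below the hinge axis. Its two cheeks at x = +-36 mm rise 5 mm above the axis; between them only the leaf is near the axis.
- bin_1: Dark grey open bin 95 (x) x 100 (y) x 45 mm high, loose, origin under its centre. FULL: heaped with brass rivets to about 50 mm.
- bin_2: Dark grey open bin 95 (x) x 100 (y) x 45 mm high, loose, origin under its centre. FULL: heaped with silver snap caps to about 50 mm.
- bin_3: Dark grey open bin 95 (x) x 100 (y) x 45 mm high, loose, origin under its centre. EMPTY: nothing in it.
- bin_4: Dark grey open bin 95 (x) x 100 (y) x 45 mm high, loose, origin under its centre. EMPTY: nothing in it.
- anvil: Bystander: loose steel setting anvil, 30 mm in diameter, 24 mm high, on the board's far strip beyond the tags; origin under its centre.
- awl: Bystander: loose awl with a dark wooden handle, 150 mm long, lying on the bench left of the board.
- mallet: Bystander: loose mallet, 240 mm long, lying on the bench right of the board.
- jar: Bystander: closed amber jar, 60 mm in diameter, 75 mm high, standing beyond the board; origin under its centre.
- spool: Bystander: brown spool, 48 mm in diameter, 52 mm high, standing beyond the board; origin under its centre.
Mind the look-alikes: they are no part of the job. Leave any purple look-alike of the bin_2 alone. Leave any purple look-alike of the bin_4 alone.

How it is judged:
At the end, for the whole second after the job is handed in: The tag behind each full bin lies green up (joint above 1.07 rad) and the tag behind each empty bin lies red up (joint below 0.15 rad); a bin belongs to the tag whose hinge it faces within 65 mm along the row (((y of bin_1 in the frame of hinge_a between -0.065 and 0.065 m and value of joint tag_a above 1.07 rad) or (y of bin_2 in the frame of hinge_a between -0.065 and 0.065 m and value of joint tag_a above 1.07 rad) or (y of bin_3 in the frame of hinge_a between -0.065 and 0.065 m and value of joint tag_a below 0.15 rad) or (y of bin_4 in the frame of hinge_a between -0.065 and 0.065 m and value of joint tag_a below 0.15 rad)) and ((y of bin_1 in the frame of hinge_b between -0.065 and 0.065 m and value of joint tag_b above 1.07 rad) or (y of bin_2 in the frame of hinge_b between -0.065 and 0.065 m and value of joint tag_b above 1.07 rad) or (y of bin_3 in the frame of hinge_b between -0.065 and 0.065 m and value of joint tag_b below 0.15 rad) or (y of bin_4 in the frame of hinge_b between -0.065 and 0.065 m and value of joint tag_b below 0.15 rad)) and ((y of bin_1 in the frame of hinge_c between -0.065 and 0.065 m and value of joint tag_c above 1.07 rad) or (y of bin_2 in the frame of hinge_c between -0.065 and 0.065 m and value of joint tag_c above 1.07 rad) or (y of bin_3 in the frame of hinge_c between -0.065 and 0.065 m and value of joint tag_c below 0.15 rad) or (y of bin_4 in the frame of hinge_c between -0.065 and 0.065 m and value of joint tag_c below 0.15 rad)) and ((y of bin_1 in the frame of hinge_d between -0.065 and 0.065 m and value of joint tag_d above 1.07 rad) or (y of bin_2 in the frame of hinge_d between -0.065 and 0.065 m and value of joint tag_d above 1.07 rad) or (y of bin_3 in the frame of hinge_d between -0.065 and 0.065 m and value of joint tag_d below 0.15 rad) or (y of bin_4 in the frame of hinge_d between -0.065 and 0.065 m and value of joint tag_d below 0.15 rad))); the robot touches nothing.
It fails at once if a bin or a bystander is shifted, tipped or lifted by more than 25 mm (distance of any of bin_1, bin_2, bin_3, bin_4, anvil, awl, mallet, jar, spool from where it was at the start of the episode above 0.025 m).
It fails at once if a tag or its stand is gripped or pushed hard (more than 25 N from the fingers) (contact force between the fingers and stand_a above 25 N or contact force between the fingers and stand_b above 25 N or contact force between the fingers and stand_c above 25 N or contact force between the fingers and stand_d above 25 N).
It also fails if it takes over 54 s, if anything falls off the work surface, if the arm or the gripper's body presses on something with over 40 N, if the wrist force passes 120 N, or if a joint passes its speed limit or range.

## Working session

There is one attempt and no reset: what is moved stays moved. The work goes in short steps, Python scripts to look and compute and a tool call to move; the robot and the scene stay as the last step left them, time stands still between calls to the robot, and variables do not carry over. Pictures are saved under pics/ and viewed, and the job is handed in when it is done.

Besides the shell and the picture viewer there is one more tool, called after "Emit:" by a JSON object that holds its "api" and its "payload", one argument or row to a line. step_arm: Moves the arm, as the interface text tells. Its arguments: {"type":"object","properties":{"moves":{"type":"array"},"grip":{"type":"number"}},"required":["moves"]}

```bash
mkdir -p pics; python3 - <<'E'
from station import manip, vision
import cv2,pickle
for n in("top","scene"):
    f=vision.grab_frame(n); cv2.imwrite(f"pics/{n}0.png",f["frame"][:,:,::-1]); pickle.dump(f,open(f"{n}0.pkl","wb")); print(n,f["K"],f["k1"],f["world_to_cam"])
print(manip.sense())
E
```

```text
top [[450.11470385   0.         279.26175194]
 [  0.         450.11470385 210.48494835]
 [  0.           0.           1.        ]] 0.037237386540644325 [[-0.01179961 -0.99974914 -0.01903762  0.01164506]
 [ 0.98683775 -0.01471387  0.1610427  -0.57150199]
 [-0.16128242 -0.0168868   0.98676381 -1.32117023]
 [ 0.          0.          0.          1.        ]]
scene [[460.80491885   0.         276.67383607]
 [  0.         460.80491885 206.96056745]
 [  0.           0.           1.        ]] 0.030197950969456436 [[ 0.21449643  0.97668185  0.00915695 -0.13063653]
 [-0.55784755  0.1148067   0.82196444  0.25457321]
 [ 0.80174647 -0.18141662  0.5694652  -1.70674366]
 [ 0.          0.          0.          1.        ]]
{'t': 0.1, 'joint_pos': array([-1.23348292,  0.41788652, -0.01033241,  1.61409488,  0.00471659,
        1.11067958, -0.05303385]), 'qd': array([ 0.00037645, -0.00035143, -0.00187903, -0.0027102 ,  0.0001837 ,
        0.00144104, -0.00114711]), 'effort': array([ 1.94704800e-03, -8.52584410e+01,  6.41118977e-01, -4.26700294e+01,
       -4.86803439e-02,  1.64052931e-02, -1.09804850e-05]), 'eef_pos': array([0.23101455, 0.58039045, 0.20491306]), 'ee_rot': array([ 1.88272132e-01,  9.82116761e-01, -5.19323600e-04, -5.57506678e-05]), 'force': array([-0.49850479, -0.06507594,  0.5775176 ]), 'torque': array([ 0.0117222 ,  0.00311059, -0.05774923]), 'grip_width': 0.0941159000392797}
```

View pics/top0.png

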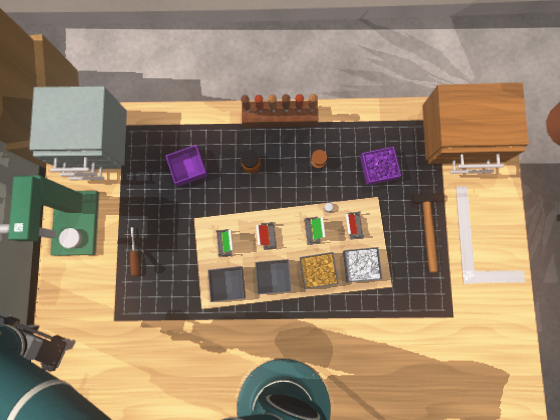

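View pics/scene0.png

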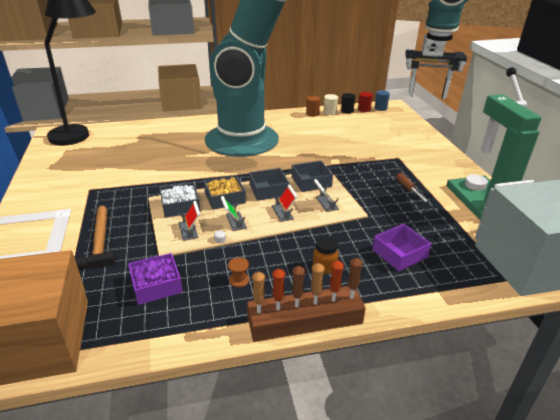

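```bash
python3 - <<'E'
import cv2
a=cv2.imread("pics/top0.png")[190:310,190:395]; cv2.imwrite("pics/crop_t.png",cv2.resize(a,None,fx=3.9,fy=3.9,interpolation=2))
a=cv2.imread("pics/scene0.png")[155:250,145:365]; cv2.imwrite("pics/crop_s.png",cv2.resize(a,None,fx=3.6,fy=3.6,interpolation=2))
E
```

```text
(no output)
```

View pics/crop_t.png

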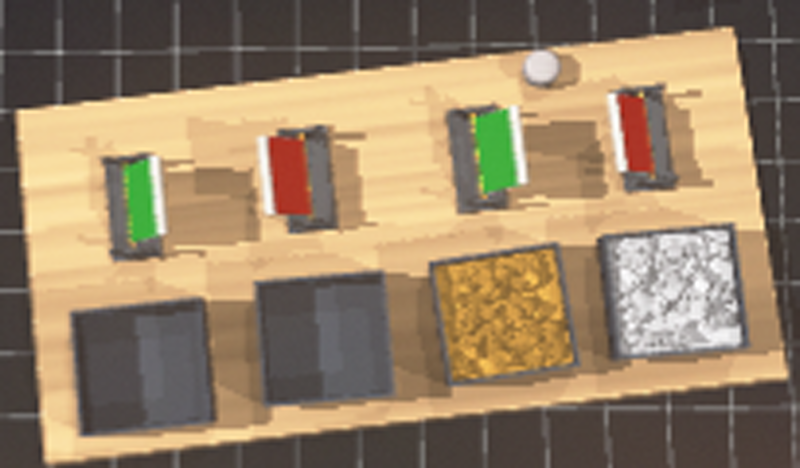

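View pics/crop_s.png

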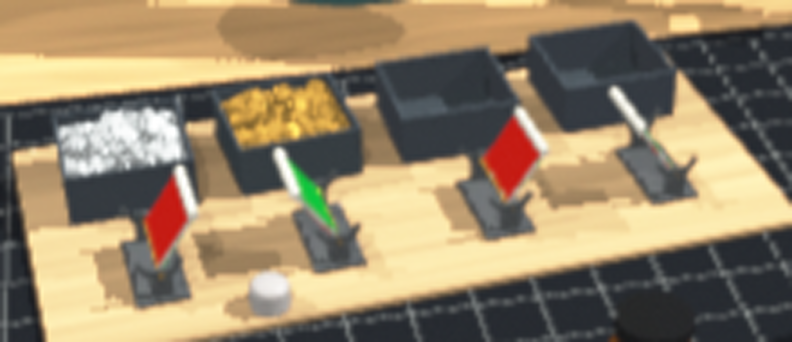

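```bash
cat > h.py <<'E'
import numpy as np,cv2,pickle
def ray(f,u,v):
    K=f["K"];k1=f["k1"];d=np.array([(u-K[0,2])/K[0,0],(v-K[1,2])/K[1,1]])
    p=cv2.undistortPoints(np.array([[[u,v]]],float),K,np.array([k1,0,0,0.]))[0,0]
    T=f["world_to_cam"];R=T[:3,:3];o=-R.T@T[:3,3]
    return o,R.T@np.array([p[0],-p[1],-1.])
def onz(f,u,v,z):
    o,d=ray(f,u,v);return o+d*(z-o[2])/d[2]
def proj(f,P):
    T=f["world_to_cam"];c=T[:3,:3]@P+T[:3,3];x,y=c[0]/-c[2],-c[1]/-c[2];s=1+f["k1"]*(x*x+y*y);K=f["K"]
    return np.array([K[0,0]*x*s+K[0,2],K[1,1]*y*s+K[1,2]])
def rel(o,p):pass
E
python3 - <<'E'
from h import *
f=pickle.load(open("top0.pkl","rb"));im=f["frame"].astype(int);R,G,B=im[...,0],im[...,1],im[...,2]
roi=np.zeros(R.shape,bool);roi[205:262,205:375]=1
for n,m in(("red",(R>120)&(G<70)&(B<70)),("green",(G>120)&(R<100)&(B<100)),("white",(R>190)&(G>190)&(B>190))):
    m=(m&roi).astype(np.uint8);k,l,s,c=cv2.connectedComponentsWithStats(m)
    for i in range(1,k):
        if s[i,4]>8:
            ys,xs=np.where(l==i);pc,ax=cv2.PCACompute(np.c_[xs,ys].astype(np.float32),None)
            z=.0775 if n=="white" else .055
            print(n,s[i],c[i].round(1),onz(f,*c[i],z).round(4),"ends z",[onz(f,xs[j],ys[j],z).round(3)[:2] for j in(ys.argmin(),ys.argmax())])
# board corners at z=.008
hsv=cv2.cvtColor(f["frame"],cv2.COLOR_RGB2HSV)
cr=[(190+18/3.9,190+110/3.9),(190+735/3.9,190+28/3.9),(190+786/3.9,190+380/3.9),(190+45/3.9,190+464/3.9)]
P=[onz(f,*c,.008)for c in cr];print(np.round(P,4)); c=np.mean(P,0)
th=[np.arctan2(*-(P[1]-P[0])[[0,1]][::1]) for _ in[0]]
v=P[0]-P[1]; print("row dir",np.arctan2(-v[0],v[1]),np.linalg.norm(v), "c",c)
E
```

```text
red [349 214   8  20 113] [352.5 223.9] [ 0.5264 -0.2148  0.055 ] ends z [array([ 0.556, -0.205]), array([ 0.499, -0.212])]
red [259 225  10  20 156] [263.6 234.8] [0.4972 0.0516 0.055 ] ends z [array([0.527, 0.059]), array([0.47, 0.06])]
green [312 218  10  21 165] [316.5 228.4] [ 0.5143 -0.1069  0.055 ] ends z [array([ 0.546, -0.115]), array([ 0.485, -0.099])]
green [222 231   8  21 117] [225.5 241.1] [0.4798 0.1658 0.055 ] ends z [array([0.51 , 0.168]), array([0.45, 0.17])]
white [325 205   8   6  38] [328.3 207.1] [ 0.5746 -0.1421  0.0775] ends z [array([ 0.581, -0.132]), array([ 0.566, -0.141])]
white [346 214   4  20  41] [347.6 223.2] [ 0.5256 -0.1972  0.0775] ends z [array([ 0.553, -0.194]), array([ 0.497, -0.2  ])]
white [321 217   4  20  39] [322.5 226.6] [ 0.5166 -0.1232  0.0775] ends z [array([ 0.545, -0.12 ]), array([ 0.489, -0.124])]
white [256 225   4  20  42] [257.5 234.5] [0.4958 0.0684 0.0775] ends z [array([0.524, 0.073]), array([0.468, 0.067])]
white [229 230   3  20  34] [230.1 238.9] [0.484  0.1492 0.0775] ends z [array([0.51 , 0.153]), array([0.454, 0.146])]
white [358 249  17  13 113] [365.3 254.4] [ 0.4334 -0.245   0.0775] ends z [array([ 0.449, -0.262]), array([ 0.415, -0.226])]
white [348 251   9  11  70] [351.8 255.8] [ 0.4299 -0.206   0.0775] ends z [array([ 0.444, -0.201]), array([ 0.415, -0.197])]
white [372 256   3   4  10] [373.2 257.5] [ 0.4243 -0.2675  0.0775] ends z [array([ 0.429, -0.267]), array([ 0.42 , -0.267])]
[[ 0.5574  0.2694  0.008 ]
 [ 0.6153 -0.3054  0.008 ]
 [ 0.3377 -0.3312  0.008 ]
 [ 0.2802  0.2429  0.008 ]]
row dir 0.10046610520388279 0.577718105129742 c [ 0.44765803 -0.03110766  0.008     ]
```

Candidates in the top view:
- **Tags:** (225,241) green, (264,235) red, (316,228) green and (352,224) red.
- **Bins straight in front of them:** (227,284) empty, (273,277) empty, (319,270) brass rivets (full) and (362,265) silver snap caps (full).
- **Purple look-alikes, ignored:** (186,165) and (381,165).

The crops show two wrongly set tags. The leftmost is green behind an empty bin, so I'll push it left. The rightmost is red behind a full bin, so I'll push it right.

Emit:
{"api": "step_arm", "payload": {
  "moves": [
    {"dp": [0,0,0],"twist": -0.93},
    {"dp": [0,0,0],"twist": -0.93},
    {"dp": [0,0,0],"twist": -0.93},
    {"dp": [0,0,0],"twist": -0.93},
    {"dp": [0,0,0],"twist": -0.93},
    {"dp": [0,0,0],"twist": 0}
  ],
  "grip": 0
}}

```text
t: 0.85
eef_pos: [0.2312, 0.5805, 0.2051]
ee_rot: [-0.054, 0.999, -0.0, -0.0]
force: [0.5, -0.1, -0.5]
grip_width: 0.0377
```

Emit:
{"api": "step_arm", "payload": {
  "moves": [
    {"dp": [-0.4,-0.96,0],"twist": 0},
    {"dp": [-0.4,-0.96,0],"twist": 0},
    {"dp": [-0.4,-0.96,0],"twist": 0},
    {"dp": [-0.4,-0.96,0],"twist": 0},
    {"dp": [-0.4,-0.96,0],"twist": 0},
    {"dp": [-0.4,-0.96,0],"twist": 0},
    {"dp": [-0.4,-0.96,0],"twist": 0},
    {"dp": [-0.4,-0.96,0],"twist": 0},
    {"dp": [-0.4,-0.96,0],"twist": 0},
    {"dp": [-0.4,-0.96,0],"twist": 0},
    {"dp": [-0.4,-0.96,0],"twist": 0},
    {"dp": [-0.4,-0.96,0],"twist": 0},
    {"dp": [-0.4,-0.96,0],"twist": 0},
    {"dp": [-0.4,-0.96,0],"twist": 0},
    {"dp": [-0.4,-0.96,0],"twist": 0},
    {"dp": [-0.4,-0.96,0],"twist": 0},
    {"dp": [-0.4,-0.96,0],"twist": 0},
    {"dp": [0,0,0],"twist": 0},
    {"dp": [0,0,0],"twist": 0}
  ]
}}

```text
t: 3.22
eef_pos: [0.4865, 0.1165, 0.2053]
ee_rot: [-0.053, 0.999, 0.0, -0.0]
force: [0.1, 0.2, 0.8]
grip_width: 0.0003
```

```bash
cat > st.py <<'E'
from station import manip,vision
import numpy as np,cv2,pickle,sys
from scipy.spatial.transform import Rotation as Ro
s=manip.sense();p=s["eef_pos"];R=Ro.from_quat(s["ee_rot"]).as_matrix()
print(s["t"],p.round(4),"ytool ang",np.degrees(np.arctan2(R[1,1],R[0,1])),"F",s["force"].round(1),s["grip_width"])
for n,h in(("tag1",[.481,.1778,.033]),("tag4",[.5285,-.2258,.033])):
    print(n,"TCP rel hinge in tool axes mm",(R.T@(p-np.array(h))*1e3).round(1))
for n in("top","scene"):
    f=vision.grab_frame(n);im=f["frame"][:,:,::-1]
    c=im[180:310,185:395] if n=="top" else im[140:255,140:370]
    cv2.imwrite(f"pics/{n}{sys.argv[1]}.png",cv2.resize(c,None,fx=3.4,fy=3.4,interpolation=2))
    pickle.dump(f,open(f"{n}{sys.argv[1]}.pkl","wb"))
E
python3 st.py 1
```

```text
3.225 [0.4865 0.1165 0.2053] ytool ang 96.13352411745029 F [0.1 0.2 0.8] 0.00032564083817644587
tag1 TCP rel hinge in tool axes mm [   1.2  -61.5 -172.3]
tag4 TCP rel hinge in tool axes mm [   5.3  344.9 -172.3]
```

View pics/scene1.png

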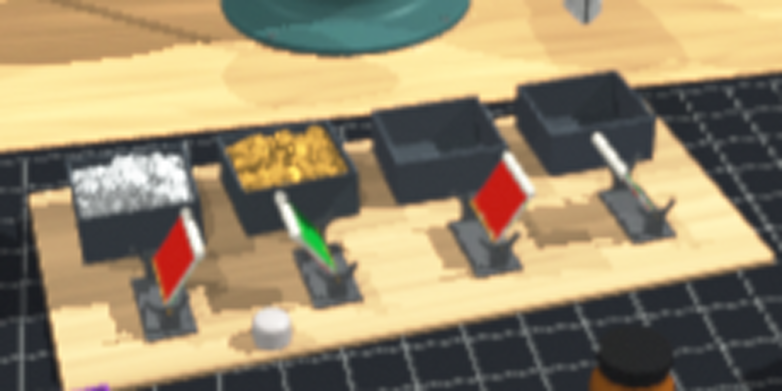

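```bash
python3 -c "
from h import *
f=pickle.load(open('scene1.pkl','rb'));print(proj(f,np.array([.4865,.1165,.2053])))
cv2.imwrite('pics/scene1f.png',f['frame'][:,:,::-1])
g=pickle.load(open('top1.pkl','rb'));print(proj(g,np.array([.4865,.1165,.2053])))"
```

```text
[310.4319674  144.52581955]
[236.26907841 233.04045443]
```

View pics/scene1f.png

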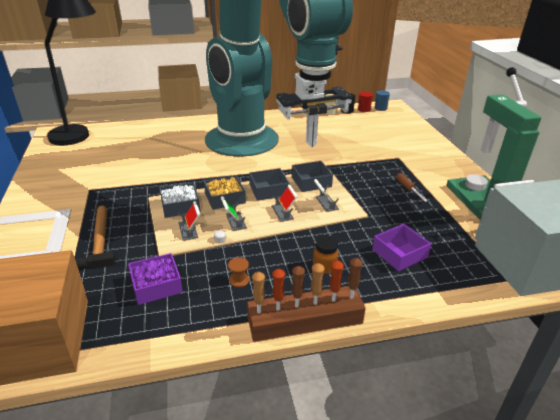

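The fingertip at (312,146) matches its projected position of (310,145), so the calibration agrees. Next I descend between the two left tags.

Emit:
{"api": "step_arm", "payload": {
  "moves": [
    {"dp": [0,0,0.97]},
    {"dp": [0,0,0.97]},
    {"dp": [0,0,0.97]},
    {"dp": [0,0,0.97]},
    {"dp": [0,0,0.97]},
    {"dp": [0,0,0]},
    {"dp": [0,0,0]}
  ]
}}

```text
invalid input at $.moves[0]: expected keys dp, twist
```

```bash
python3 st.py 2
```

```text
3.325 [0.4864 0.1168 0.2054] ytool ang 96.22289850711944 F [-0.2  0.2 -0. ] 0.0005745035449932106
tag1 TCP rel hinge in tool axes mm [   1.3  -61.2 -172.5]
tag4 TCP rel hinge in tool axes mm [   4.8  345.2 -172.4]
```

View pics/scene2.png

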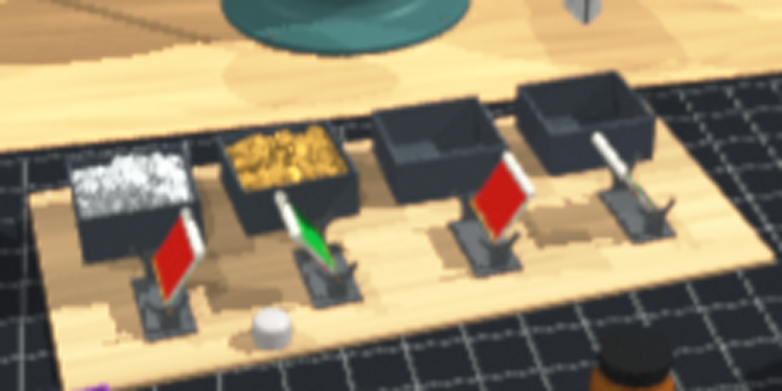

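The call was refused because the rows lacked twist, so nothing moved. I'll repeat it with twist included.

Emit:
{"api": "step_arm", "payload": {
  "moves": [
    {"dp": [0,0,0.97],"twist": 0},
    {"dp": [0,0,0.97],"twist": 0},
    {"dp": [0,0,0.97],"twist": 0},
    {"dp": [0,0,0.97],"twist": 0},
    {"dp": [0,0,0.97],"twist": 0},
    {"dp": [0,0,0],"twist": 0},
    {"dp": [0,0,0],"twist": 0}
  ]
}}

```text
t: 4.3
eef_pos: [0.4872, 0.1163, 0.0609]
ee_rot: [-0.054, 0.999, 0.0, 0.0]
force: [-0.6, 0.2, 0.3]
grip_width: 0.0005
```

```bash
python3 st.py 3
```

```text
4.3 [0.4872 0.1163 0.0609] ytool ang 96.20767821099162 F [-0.6  0.2  0.3] 0.000508006540135089
tag1 TCP rel hinge in tool axes mm [  0.5 -61.8 -27.9]
tag4 TCP rel hinge in tool axes mm [  4.1 344.5 -27.9]
```

View pics/scene3.png

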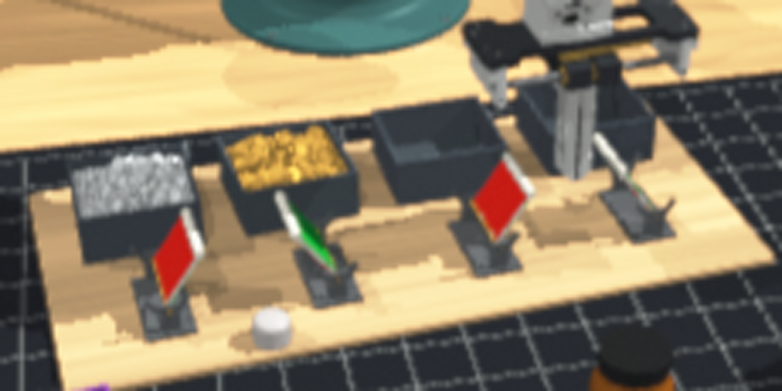

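Emit:
{"api": "step_arm", "payload": {
  "moves": [
    {"dp": [0,0.2,0],"twist": 0},
    {"dp": [0,0.2,0],"twist": 0},
    {"dp": [0,0.15,0],"twist": 0},
    {"dp": [0,0.15,0],"twist": 0},
    {"dp": [0,0.15,0],"twist": 0},
    {"dp": [0,0.15,0],"twist": 0},
    {"dp": [0,0.15,0],"twist": 0},
    {"dp": [0,0.15,0],"twist": 0},
    {"dp": [0,0.15,0],"twist": 0},
    {"dp": [0,0.15,0],"twist": 0},
    {"dp": [0,0.15,0],"twist": 0},
    {"dp": [0,0.15,0],"twist": 0},
    {"dp": [0,0,0],"twist": 0},
    {"dp": [0,0,0],"twist": 0},
    {"dp": [0,0,0],"twist": 0}
  ]
}}

```text
t: 6.28
eef_pos: [0.4807, 0.1724, 0.06]
ee_rot: [-0.054, 0.999, -0.0, 0.0]
force: [-0.7, -0.3, -0.3]
grip_width: 0.0004
```

```bash
python3 st.py 4
```

```text
6.275 [0.4807 0.1724 0.06  ] ytool ang 96.17754637451706 F [-0.7 -0.3 -0.3] 0.00037047647716417103
tag1 TCP rel hinge in tool axes mm [  0.9  -5.3 -27. ]
tag4 TCP rel hinge in tool axes mm [  4.7 401.  -27. ]
```

View pics/scene4.png

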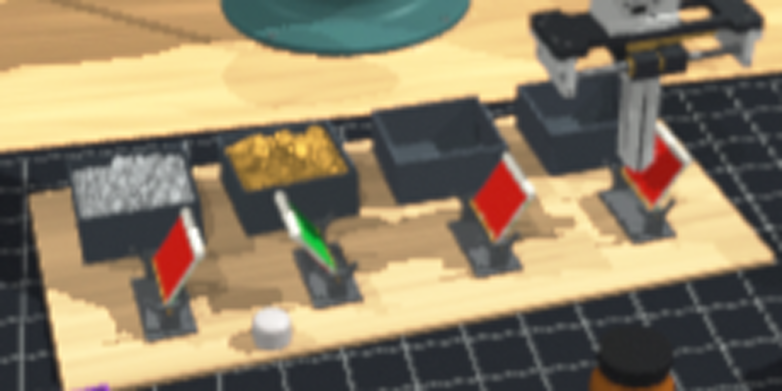

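The left tag at (655,175) now shows red and leans left. I raise, then go to the left side of the rightmost tag.

Emit:
{"api": "step_arm", "payload": {
  "moves": [
    {"dp": [0,-0.15,-0.5],"twist": 0},
    {"dp": [0,0,-0.9],"twist": 0},
    {"dp": [0,0,-0.9],"twist": 0},
    {"dp": [0,0,-0.9],"twist": 0},
    {"dp": [0,-0.93,0],"twist": 0},
    {"dp": [0,-0.93,0],"twist": 0},
    {"dp": [0,-0.93,0],"twist": 0},
    {"dp": [0,-0.93,0],"twist": 0},
    {"dp": [0,-0.93,0],"twist": 0},
    {"dp": [0,-0.93,0],"twist": 0},
    {"dp": [0,-0.93,0],"twist": 0},
    {"dp": [0,-0.93,0],"twist": 0},
    {"dp": [0,-0.93,0],"twist": 0},
    {"dp": [0,-0.93,0],"twist": 0},
    {"dp": [0,-0.93,0],"twist": 0},
    {"dp": [-0.15,-0.93,0],"twist": 0},
    {"dp": [0,0,0],"twist": 0},
    {"dp": [0,0,0],"twist": 0}
  ]
}}

```text
t: 8.62
eef_pos: [0.5216, -0.1637, 0.1565]
ee_rot: [-0.054, 0.999, 0.0, 0.0]
force: [0.7, 0.5, 0.0]
grip_width: 0.0006
```

```bash
python3 st.py 5
```

```text
8.625 [ 0.5216 -0.1637  0.1565] ytool ang 96.20712081754279 F [0.7 0.5 0. ] 0.0005665722872474967
tag1 TCP rel hinge in tool axes mm [  -3.4 -343.9 -123.6]
tag4 TCP rel hinge in tool axes mm [   0.2   62.5 -123.4]
```

View pics/scene5.png

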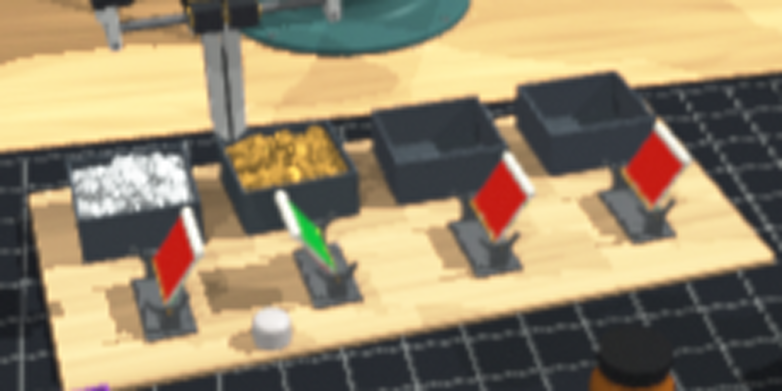

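The left tag rests red up. The fingertip is between the two right tags, 62 mm left of the last hinge, so I descend 96 mm and push right.

Emit:
{"api": "step_arm", "payload": {
  "moves": [
    {"dp": [0,0,0.8],"twist": 0},
    {"dp": [0,0,0.8],"twist": 0},
    {"dp": [0,0,0.8],"twist": 0},
    {"dp": [0,0,0.8],"twist": 0},
    {"dp": [0,0,0],"twist": 0},
    {"dp": [0,0,0],"twist": 0}
  ]
}}

```text
t: 9.48
eef_pos: [0.5221, -0.164, 0.0609]
ee_rot: [-0.054, 0.999, -0.0, 0.0]
force: [0.9, -0.5, 1.3]
grip_width: 0.0005
```

Emit:
{"api": "step_arm", "payload": {
  "moves": [
    {"dp": [0,-0.2,0],"twist": 0},
    {"dp": [0,-0.2,0],"twist": 0},
    {"dp": [0,-0.15,0],"twist": 0},
    {"dp": [0,-0.15,0],"twist": 0},
    {"dp": [0,-0.15,0],"twist": 0},
    {"dp": [0,-0.15,0],"twist": 0},
    {"dp": [0,-0.15,0],"twist": 0},
    {"dp": [0,-0.15,0],"twist": 0},
    {"dp": [0,-0.15,0],"twist": 0},
    {"dp": [0,-0.15,0],"twist": 0},
    {"dp": [0,-0.15,0],"twist": 0},
    {"dp": [0,-0.15,0],"twist": 0},
    {"dp": [0,0,0],"twist": 0},
    {"dp": [0,0,0],"twist": 0},
    {"dp": [0,0,0],"twist": 0}
  ]
}}

```text
t: 11.35
eef_pos: [0.5279, -0.2207, 0.06]
ee_rot: [-0.054, 0.999, -0.0, -0.0]
force: [0.6, -0.1, -0.3]
grip_width: 0.0004
```

```bash
python3 st.py 6
```

```text
11.35 [ 0.5279 -0.2207  0.06  ] ytool ang 96.21213858789193 F [ 0.6 -0.1 -0.3] 0.00038050153257530996
tag1 TCP rel hinge in tool axes mm [  -3.5 -401.2  -27. ]
tag4 TCP rel hinge in tool axes mm [  0.1   5.1 -27. ]
```

View pics/scene6.png

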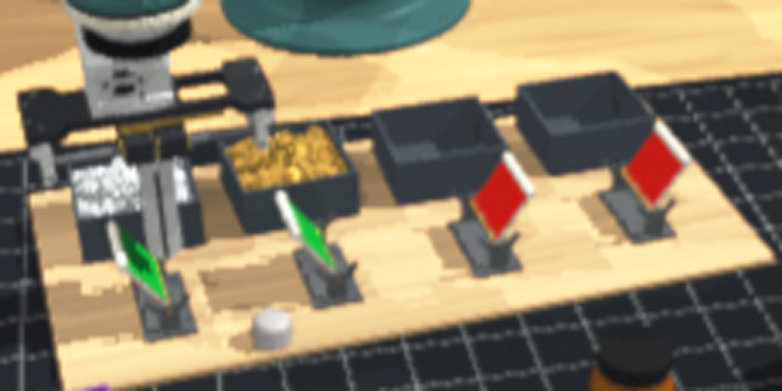

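The right tag at (140,265) now shows green. I raise, move toward the robot to clear the view, and check.

Emit:
{"api": "step_arm", "payload": {
  "moves": [
    {"dp": [0,0.15,-0.5],"twist": 0},
    {"dp": [0,0,-0.9],"twist": 0},
    {"dp": [0,0,-0.9],"twist": 0},
    {"dp": [0,0,-0.9],"twist": 0},
    {"dp": [0,0,-0.9],"twist": 0},
    {"dp": [0,0,-0.9],"twist": 0},
    {"dp": [0,-0.9,0],"twist": 0},
    {"dp": [0,-0.9,0],"twist": 0},
    {"dp": [0,-0.9,0],"twist": 0},
    {"dp": [0,-0.9,0],"twist": 0},
    {"dp": [0,-0.9,0],"twist": 0},
    {"dp": [0,-0.9,0],"twist": 0},
    {"dp": [0,-0.9,0],"twist": 0},
    {"dp": [0,-0.9,0],"twist": 0},
    {"dp": [0,0,0],"twist": 0},
    {"dp": [0,0,0],"twist": 0},
    {"dp": [0,0,0],"twist": 0}
  ]
}}

```text
t: 13.58
eef_pos: [0.5511, -0.43, 0.2105]
ee_rot: [-0.055, 0.999, 0.0, 0.0]
force: [0.3, 0.2, 0.9]
grip_width: 0.0006
```

```bash
python3 st.py 7
```

```text
13.575 [ 0.5511 -0.43    0.2105] ytool ang 96.26324029008055 F [0.3 0.2 0.9] 0.0006097985684176055
tag1 TCP rel hinge in tool axes mm [  -3.5 -611.8 -177.6]
tag4 TCP rel hinge in tool axes mm [  -0.3 -205.4 -177.5]
```

View pics/top7.png

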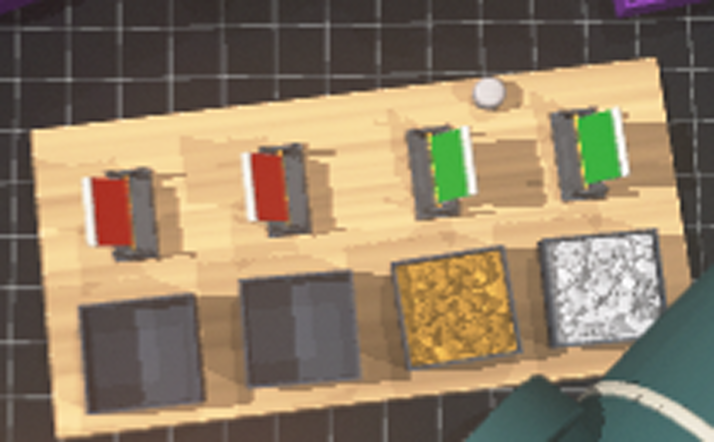

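View pics/scene7.png

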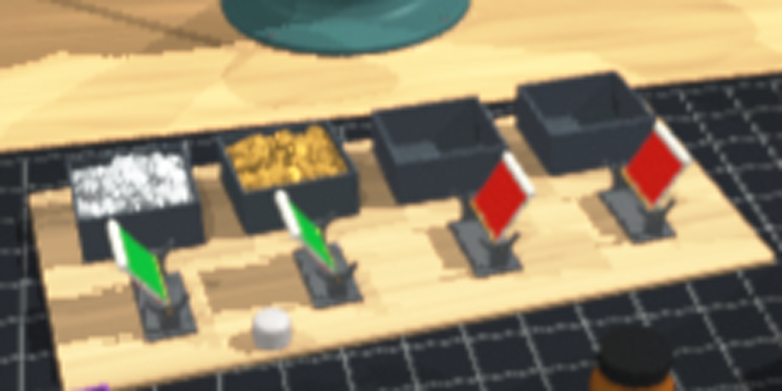

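The top crop shows red, red, green, green at (108,212), (268,188), (449,165) and (600,147). They stand behind empty, empty, rivets and caps, all resting on their stops, and the bins look unmoved. The gripper is in free air, so I hand in.

```bash
python3 -c "
from station import manip
print(manip.hand_in())"
```

```text
the job is handed in; nothing more can be done
None
```

All four tags now match their bins, and the job is handed in; no verdict was reported.

- **What I did:** With the closed fingertips I pushed over the two wrong tags. The leftmost, behind an empty bin, went from green to red. The rightmost, behind the snap-cap bin, went from red to green. The other two were already right and I left them alone.
- **Last checks:** Both cameras show, from left to right, red, red, green and green behind empty, empty, rivets and caps. The leaves look fully down on their stops. The bins and the anvil look unmoved in both pictures. I did not check the awl, mallet, jar and spool in the final pictures, but the arm never went low near them.
- **Force and time:** The wrist force read under 2 N whenever I looked, though it was not logged during the pushes themselves. The last reading was at 13.6 s of the allowed 54 s, with the tool in free air.
- **Failures:** One move call was refused because its rows lacked twist. Nothing moved, and I sent it again. No check disagreed.

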